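# Build up the V-cradle fixture for a thread gauge

### The job

Build the inspection fixture on the middle of the slotted staging plate, from the bottom up: first the drilled block lying flat with its long side along the slots, on it the plain riser, on that the V cradle, each centred and squared with the one below, long side along long side. Finally lay the long threaded plug gauge centrally in the two Vs of the cradle, so that it rests in both. Let each piece stand by itself before adding the next, and leave the short plain gauge, the wooden case and the pen tray where they are.

Things in the scene. Friction and masses are not known exactly. Their poses are not given: they have to be found in the camera images.
- plate: Fixed staging plate of dark steel, 140 (x) x 100 (y) x 12 (z) mm, flat top with three thin black slot lines along its x (shallow markings only, nothing drops in). Origin: centre of its underside; top is at 12 mm. z up. Does not move during the job. The stack is built on its centre.
- block: Drilled setup block of bright steel, 76 (x) x 50 (y) x 25 (z) mm, covered with rows of dark round holes about 8 mm across (5 by 3 on top; markings only). Loose, lies flat, about 0.6 kg. Origin: centre of its underside. x along its long side, z up.
- riser: Plain riser: solid bright steel block without holes, 64 (x) x 46 (y) x 18 (z) mm. Loose, lies flat, about 0.4 kg. Origin: centre of its underside. x along its long side, z up.
- cradle: V cradle, dark steel, loose, upright, 0.3 kg: base 68 (x) x 42 (y) x 14 (z) mm; two walls 12 mm thick, 42 wide, at x = -28 and +28 mm, tops at 34 mm, each with a 90 degree V notch along x at y = 0 (24 mm wide at the mouth, lowest line at 22 mm). Between them a 44 mm gap, open to both sides, where the base can be gripped across y. Origin: centre of underside; z up.
- gauge: Threaded plug gauge, bright steel, 100 mm long (x): mid octagonal handle 30 mm long, 18 across flats (flats sideways and up/down), each side a threaded end 14 mm in diameter, 35 long. Loose, 0.12 kg, lies on a flat. Origin: on its axis, mid-length, 9 mm above the bench. Seated: axis 32 mm above the cradle's underside, handle hanging in the gap, threaded ends in the Vs.
- pin: Plain plug gauge, bystander: the same octagonal handle (30 mm long, 18 mm across flats) but only one end, smooth, 10 mm in diameter and 32 mm long, on its +x side; 62 mm long in all. Loose, to be left where it lies. Origin: on its axis at the middle of the handle, 9 mm above the bench.
- case: Closed dark wooden instrument case, bystander, 130 (x) x 90 (y) x 44 (z) mm, two brass catches. Loose, 0.9 kg, to be left alone. Origin: centre of its underside.
- pens: Open aluminium pen tray with black pens, bystander, 140 (x) x 80 (y) x 22 (z) mm. Loose, 0.7 kg, to be left alone. Origin: centre of its underside.
Not all that is in view belongs to the job. What is shaped like the cradle but blue, green or pink is not meant.

How it is judged:
By the outcome, as a careful person would: the job done as asked, in the order asked, and still so for the second after the job is handed in, with the robot touching nothing.
It also fails if it takes over 120 s, if anything falls off the work surface, if the arm or the gripper's body presses on something with over 40 N, if the wrist force passes 120 N, or if a joint passes its speed limit or range.

### The arm

A 6-joint arm with a two-finger parallel gripper is mounted at the origin on the work surface. World frame = base frame: x ahead of the robot, y to its left, z up, the work surface at z = 0. Lengths are in m, angles in rad, forces in N, time in s.
With the tool pointing down it reaches from about 0.325 to 0.85 m from the base axis. Payload 15.5 kg.
Tool frame: the origin (TCP) lies between the finger pads; the fingertips stand 19 mm ahead of it and the grasp point (between the pads) is the TCP; z points along the fingers, y is the line along which they close (so a half turn about z gives the same grasp; the last joint's range is limited). The gripper opens to 91 mm and grips with 3 to 60 N. Pads are 32 mm wide; open, the fingers measure 118 mm over their backs; the gripper's body (76 mm by 178 mm) begins 60 mm behind the grasp point.
Start: joints at [-1.419, 0.494, 1.345, -0, 1.302, -0.096], TCP at [0.153, -0.606, 0.233] pointing down, gripper open.
Joint ranges: [-2.91, 2.91], [-0.82, 2.16], [0.22, 2.67], [-1.22, 4.37], [0.12, 2.79], [-3.08, 3.08]. Speed limits (rad/s): [1.89, 1.89, 2.57, 3.01, 3.01, 3.01].

### API

Orientations are given as a 3x3 rotation matrix whose columns are the frame's x, y, z axes.
In Python, from rig import manip, imaging, ticket, outline_of gives the robot as it stands. The module is installed in compiled form; this text tells all that it offers.
- The arm moves only by the shell command python3 -m pendant 'ROWS' [FORCE]. ROWS is JSON, a list of rows, each a list of 7 numbers: the shift along the world's x, y, z as a fraction of full scale, then the turn, a rotation vector about the world's x, y, z as a fraction of full scale, then the opening, from -1 (shut) to 1 (fully open). A call has 1 to 12 rows; each row is the pose to reach, as a shift and turn from the pose commanded when the call began; what a row does not reach only later rows make up. Full scale, the value 1, is 20 cm for a shift and 2 rad for a turn. A row lasts 1/10 s, in which the tool goes at most 50 mm and 8.59 degrees, less where a joint would pass 70% of its speed; a pose out of reach is approached as far as the arm can. A call with a number of a shift or a turn outside -1 to 1 is refused whole. A call with a gripper value outside its range is refused whole. The fingers move at their own pace and stop on an object; FORCE is the grip in N (left out, the last holds). Time passes only in rows, so rows that repeat a pose let the fingers close. It gives the time, the measured TCP pose, the force, the opening and the grip force at its end, in the units of the state.
- manip.get_state(): the state, without advancing time (a new reading comes with each control period).
- imaging.get_image(name): name is "scene" or "top"; returns (picture, depth): 480x640x3 uint8, red, green, blue; 480x640 float32, m along the optical axis (not along the pixel's ray), 0 where there is no reading.
- imaging.camera_model(name): a dict with "K" (3x3 intrinsics, pixels), "R" (3x3) and "t" (3): a world point X has camera coordinates R X + t. Camera axes: x right, y down, z forward; pixel columns grow to the right and rows downward; lengths in m; the calibration is good to about 2 mm. A picture is of the moment at which its call begins. camera_model takes no time and is no camera call.
- ticket.job_done(): hands the job in; it is judged then, once.
Trained networks look in the newest picture that a camera, given by its name, has taken for a name from the list of things; names that differ only in an ending like _2 or _b are one class to them, and where a whole thing is asked for, a point or a joint stands for the part that bears it (a point fixed in the world has none). Each returns a list of dicts, best first, with "conf" (0 to 1); they miss things now and then, are a little off and sometimes report something else, mostly with a low value. They report only what shows in the picture. A call takes as long as a camera call. They do not tell look-alikes from the thing itself.
- outline_of(target, camera): "region" (480x640 bool, what is visible of it) and "box" ([centre column, centre row, width, height] in pixels, round what is visible of it).
The state is a dict: "clock": time; "joint_positions": joint angles; "joint_velocities": joint speeds; "joint_torque": joint torques, N m; "position": TCP position; "tool_rot": TCP orientation; "ft_force": force on the tool from outside, world axes, zero at the start; "ft_torque": the same for the moment, N m; "grip_width": opening from 0.0 (shut) to 1.0 (fully open); "grip_force": force on a finger pad.
Only numpy, scipy, OpenCV 4.12 (cv2) and the standard library are available. Lean on these libraries where they do the work, as an engineer would, in place of code of your own. Each camera call takes 0.05 s, during which the arm holds its last target. There are 200 camera calls.

## Working session

There is one attempt and no reset: what is moved stays moved. The work goes in short steps, Python scripts to look and compute and a shell command to move; the robot and the scene stay as the last step left them, time stands still between calls to the robot, and variables do not carry over. Pictures are saved under pics/ and viewed, at most 14 in all, crops included, and the job is handed in when it is done.

```bash
mkdir -p pics; cat > h.py <<'E'
import numpy as np, cv2
from rig import manip, imaging, ticket, outline_of
def cloud(cam):
    im,d=imaging.get_image(cam); m=imaging.camera_model(cam); K,R,t=[np.array(m[k],float) for k in('K','R','t')]
    v,u=np.mgrid[:480,:640]; P=np.stack([(u-K[0,2])/K[0,0]*d,(v-K[1,2])/K[1,1]*d,d],-1)
    W=(P-t)@R; W[d<=0]=np.nan
    return im,W
def save(im,n,box=None,s=1):
    if box: im=im[box[1]:box[3],box[0]:box[2]]
    im=cv2.resize(im,None,fx=s,fy=s,interpolation=cv2.INTER_CUBIC)
    cv2.imwrite('pics/'+n,im[...,::-1])
def rect(W,mask,z0,z1):
    P=W[mask&(W[...,2]>z0)&(W[...,2]<z1)]
    if len(P)<20: return None
    (c,s,a)=cv2.minAreaRect(P[:,:2].astype(np.float32)*1000)
    if s[0]<s[1]: s=s[::-1]; a+=90
    return np.round(c,1),np.round(s,1),round((a+90)%180-90,1),len(P),np.round(np.median(P[:,2])*1000,1)
E
python3 - <<'E'
from h import *
for c in('scene','top'):
    im,W=cloud(c); save(im,c+'0.png')
    for n in('plate','block','riser','cradle','gauge','pin','case','pens'):
        for o in outline_of(n,c)[:4]:
            m=o['region'].astype(bool); P=W[m]; P=P[~np.isnan(P[:,0])]
            if not len(P): continue
            zt=np.percentile(P[:,2],95)
            print(c,n,round(o['conf'],2),np.round(o['box']),'ztop',round(zt*1000,1),rect(W,m,zt-.006,zt+.006))
s=manip.get_state(); print(s['tool_rot'],s['position'],s['clock'],s['grip_width'])
E
```

```text
scene plate 0.98 [261. 422. 120. 115.] ztop 13.4 (array([ 572.7, -286.3]), array([140.4, 100.5]), -5.0, 7322, np.float64(11.3))
scene block 0.68 [139. 344.  53.  59.] ztop 26.3 (array([ 349.1, -289.6]), array([77.7, 50.1]), -27.2, 1612, np.float64(24.3))
scene riser 0.73 [312. 243.  42.  34.] ztop 19.1 (array([473.5,   9.2]), array([64.1, 48.5]), 12.6, 822, np.float64(17.1))
scene cradle 0.86 [273. 198.  33.  41.] ztop 33.3 (array([365.4,  56.8]), array([69.9, 43.3]), -76.9, 223, np.float64(31.7))
scene cradle 0.84 [285. 149.  40.  39.] ztop 33.3 (array([321.2, 174.7]), array([68.4, 46.2]), 61.4, 165, np.float64(31.7))
scene cradle 0.75 [337. 173.  37.  32.] ztop 33.4 (array([436.1, 164.2]), array([67.4, 45.2]), 31.9, 182, np.float64(32.0))
scene cradle 0.58 [397. 194.  23.  40.] ztop 33.4 (array([559.2, 170.3]), array([71.2, 41. ]), -66.6, 211, np.float64(31.7))
scene gauge 0.68 [238. 303.  61.  13.] ztop 17.9 (array([ 437.6, -158.4]), array([98.1, 18.6]), 40.7, 409, np.float64(14.7))
scene pin 0.56 [398. 281.  96.  72.] ztop 21.2 (array([638.4,  17.4]), array([140.1,  83.9]), 8.3, 
[... 1255 characters left out ...]
op pin 0.73 [472. 205.  56.  75.] ztop 14.2 (array([ 569.5, -286.6]), array([140.4, 101.1]), -4.9, 3941, np.float64(11.9))
top pin 0.65 [149. 321.  29.  30.] ztop 18.5 (array([367.8, 298.1]), array([61.3, 18. ]), -43.1, 222, np.float64(15.6))
top case 0.85 [129. 214.  66.  78.] ztop 45.2 (array([563.4, 337.1]), array([131.6,  90.9]), -6.7, 3677, np.float64(43.1))
top pens 0.71 [308. 173.  60.  83.] ztop 21.8 (array([635.3,  17.1]), array([141.2,  80.1]), 8.4, 498, np.float64(21.1))
[[ 9.69468063e-01  2.45217607e-01 -4.28557964e-06]
 [ 2.45217606e-01 -9.69468061e-01 -6.97433906e-05]
 [-2.12570399e-05  6.65630902e-05 -9.99999998e-01]] [ 0.15327972 -0.60594348  0.23294316] 0.9 0.998985071301216
```

View pics/scene0.png

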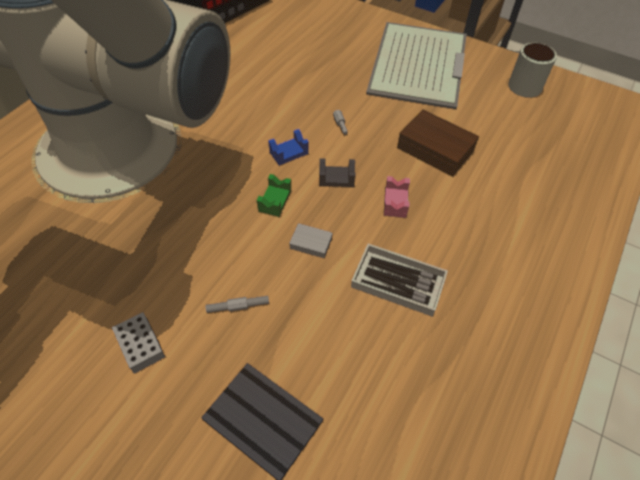

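View pics/top0.png

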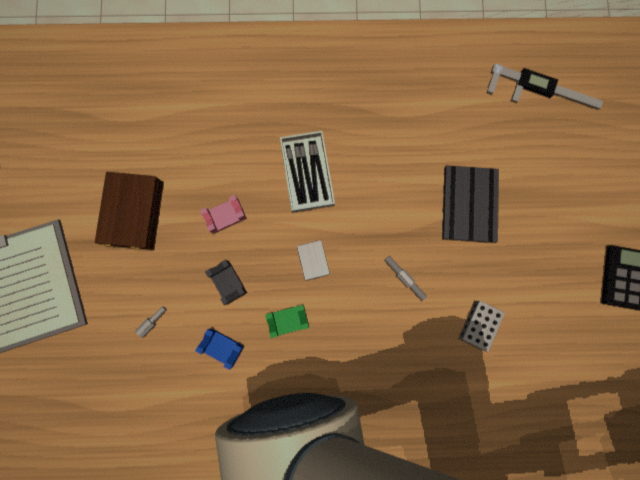

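The dark cradle must be told apart from its look-alikes. Pixels are given as scene / top:
- **Dark cradle:** (337,173) / (226,283).
- **Blue:** (289,148) / (219,348).
- **Green:** (275,195) / (287,321).
- **Pink:** (397,197) / (223,214).

The other pairs:
- **Long gauge:** two ends, (238,303) / (406,278), against the short pin (340,121) / (151,321).
- **Block:** drilled, (138,342) / (482,325), against the plain riser (312,240) / (313,260).

I choose the dark cradle, the long gauge and the drilled block, and will check all three in one crop.

```bash
python3 - <<'E'
from h import *
im,W=cloud('top'); save(im,'crop1.png',(190,190,520,370),2.4)
E
```

```text
(no output)
```

View pics/crop1.png

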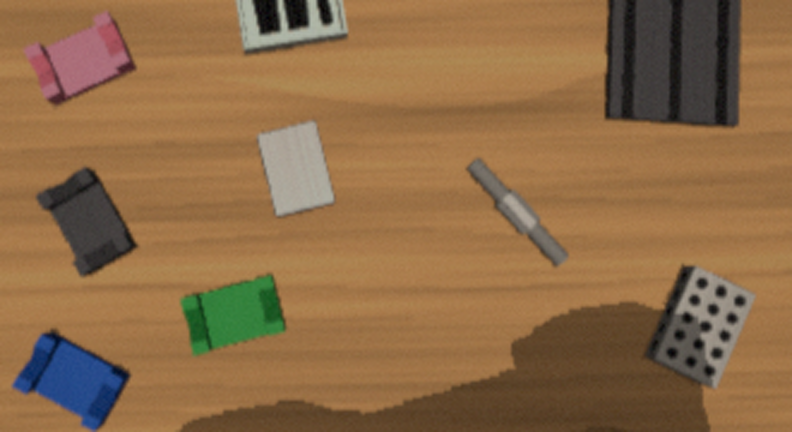

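```bash
python3 -m pendant '[[0.485,0.79,0,0,0,-0.356,1],[0.485,0.79,0,0,0,-0.356,1],[0.485,0.79,0,0,0,-0.356,1],[0.485,0.79,0,0,0,-0.356,1],[0.485,0.79,0,0,0,-0.356,1],[0.485,0.79,0,0,0,-0.356,1],[0.485,0.79,0,0,0,-0.356,1]]'
```

```text
clock: 1.65
position: [0.2502, -0.4484, 0.233]
tool_rot: [[0.896, -0.444, 0.0], [-0.444, -0.896, -0.001], [0.0, 0.0, -1.0]]
ft_force: [-0.7, 0.4, 0.9]
grip_width: 1.0
grip_force: 0.0
```

The crop shows the dark cradle at crop (85,220), well apart from blue, green and pink. The two-ended gauge is at (517,210) and the drilled block at (702,325), so the choices stand.

```bash
python3 -m pendant '[[0.486,0.79,-0.2,0,0,0,1],[0.486,0.79,-0.2,0,0,0,1],[0.486,0.79,-0.2,0,0,0,1],[0.486,0.79,-0.2,0,0,0,1],[0.486,0.79,-0.5,0,0,0,1],[0.486,0.79,-0.65,0,0,0,1],[0.486,0.79,-0.75,0,0,0,1],[0.486,0.79,-0.75,0,0,0,1]]' && python3 -m pendant '[[0,0,-0.1,0,0,0,1],[0,0,-0.2,0,0,0,1],[0,0,-0.25,0,0,0,1],[0,0,-0.28,0,0,0,1],[0,0,-0.3,0,0,0,1],[0,0,-0.3,0,0,0,1],[0,0,-0.3,0,0,0,1]]' && python3 -m pendant '[[0,0,0,0,0,0,-0.2],[0,0,0,0,0,0,-0.2],[0,0,0,0,0,0,-0.2],[0,0,0,0,0,0,-0.2],[0,0,0,0,0,0,-0.2],[0,0,0,0,0,0,-0.2],[0,0,0,0,0,0,-0.2],[0,0,0,0,0,0,-0.2]]' 40
```

```text
clock: 2.45
position: [0.3465, -0.2896, 0.0807]
tool_rot: [[0.895, -0.446, -0.003], [-0.446, -0.895, 0.003], [-0.004, -0.002, -1.0]]
ft_force: [-0.1, -0.5, 1.1]
grip_width: 1.001
grip_force: 0.0
clock: 3.15
position: [0.3477, -0.2901, 0.0234]
tool_rot: [[0.894, -0.448, 0.0], [-0.448, -0.894, -0.0], [0.001, 0.0, -1.0]]
ft_force: [-0.7, 0.2, -0.2]
grip_width: 1.002
grip_force: 0.0
clock: 3.95
position: [0.3475, -0.2899, 0.0229]
tool_rot: [[0.894, -0.448, -0.0], [-0.448, -0.894, -0.0], [0.0, 0.0, -1.0]]
ft_force: [0.0, 0.4, 0.4]
grip_width: 0.547
grip_force: 39.9
```

```bash
python3 -m pendant '[[0,0,0.1,0,0,0,-0.2],[0,0,0.25,0,0,0,-0.2],[0,0,0.4,0,0,0,-0.2],[0.1,0,0.4,0,0,0.03,-0.2],[0.25,0,0.4,0,0,0.06,-0.2],[0.4,0,0.4,0,0,0.1,-0.2],[0.55,0.01,0.4,0,0,0.13,-0.2],[0.7,0.01,0.4,0,0,0.16,-0.2],[0.85,0.017,0.4,0,0,0.19,-0.2],[0.95,0.017,0.4,0,0,0.19,-0.2],[1,0.017,0.4,0,0,0.19,-0.2],[1,0.017,0.4,0,0,0.19,-0.2]]' && python3 -m pendant '[[0.06,0,0,0,0,0,-0.2],[0.11,0,-0.05,0,0,0,-0.2],[0.118,0,-0.12,0,0,0,-0.2],[0.118,0,-0.19,0,0,0,-0.2],[0.118,0,-0.25,0,0,0,-0.2],[0.118,0,-0.29,0,0,0,-0.2],[0.118,0,-0.29,0,0,0,-0.2],[0.118,0,-0.29,0,0,0,-0.2]]'
python3 - <<'E'
from h import *
im,W=cloud('scene'); save(im,'s1.png',(120,300,420,480),2.4)
E
```

```text
clock: 5.15
position: [0.5479, -0.2862, 0.1022]
tool_rot: [[0.996, -0.084, -0.001], [-0.084, -0.996, 0.0], [-0.001, -0.0, -1.0]]
ft_force: [0.1, 0.5, -8.1]
grip_width: 0.544
grip_force: 39.9
clock: 5.95
position: [0.571, -0.2866, 0.0449]
tool_rot: [[0.996, -0.084, -0.0], [-0.084, -0.996, 0.0], [-0.0, -0.0, -1.0]]
ft_force: [0.5, -0.1, -5.9]
grip_width: 0.545
grip_force: 39.9
```

View pics/s1.png

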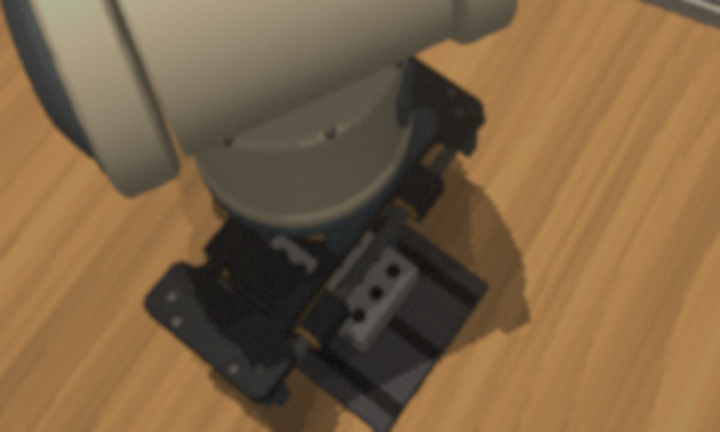

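The crop shows the block held over the plate's centre near (370,300), squared with the slots. I'm setting it down.

```bash
python3 -m pendant '[[0,0,-0.02,0,0,0,-0.2],[0,0,-0.035,0,0,0,-0.2],[0,0,-0.045,0,0,0,-0.2],[0,0,-0.049,0,0,0,-0.2],[0,0,-0.05,0,0,0,-0.2],[0,0,-0.05,0,0,0,-0.2]]'
```

```text
clock: 6.6
position: [0.5711, -0.2865, 0.035]
tool_rot: [[0.996, -0.084, 0.0], [-0.084, -0.996, -0.0], [0.0, 0.0, -1.0]]
ft_force: [0.6, 0.8, -7.0]
grip_width: 0.545
grip_force: 39.9
```

```bash
python3 -m pendant '[[0,0,-0.003,0,0,0,-0.2],[0,0,-0.005,0,0,0,-0.2],[0,0,-0.005,0,0,0,-0.2]]' && python3 -m pendant '[[0,0,0,0,0,0,0.5],[0,0,0,0,0,0,0.5],[0,0,0,0,0,0,0.8],[0,0,0,0,0,0,1],[0,0,0,0,0,0,1],[0,0,0,0,0,0,1]]' && python3 -m pendant '[[0,0,0.05,0,0,0,1],[0,0,0.2,0,0,0,1],[0,0,0.45,0,0,0,1],[0,0.2,0.6,0,0,0,1],[-0.2,0.45,0.6,0,0,0.05,1],[-0.3,0.7,0.6,0,0,0.1,1],[-0.4,1,0.6,0,0,0.14,1],[-0.5,1,0.6,0,0,0.14,1],[-0.5,1,0.6,0,0,0.14,1]]'
cat > look.py <<'E'
from h import *
import sys
def look(names,cams=('scene','top')):
    for c in cams:
        im,W=cloud(c)
        for n in names:
            for o in outline_of(n,c)[:4]:
                m=o['region'].astype(bool); P=W[m]; P=P[~np.isnan(P[:,0])]
                if len(P)<20: continue
                zt=np.percentile(P[:,2],95)
                print(c,n,round(o['conf'],2),np.round(o['box']),'ztop',round(zt*1000,1),rect(W,m,zt-.006,zt+.006))
look(sys.argv[1:])
E
python3 look.py plate block riser
```

```text
clock: 6.9
position: [0.5712, -0.2865, 0.0349]
tool_rot: [[0.996, -0.084, 0.0], [-0.084, -0.996, -0.0], [0.001, 0.0, -1.0]]
ft_force: [-4.1, 2.9, 11.0]
grip_width: 0.551
grip_force: 39.9
clock: 7.5
position: [0.5711, -0.2865, 0.0339]
tool_rot: [[0.996, -0.084, 0.0], [-0.084, -0.996, -0.0], [0.0, 0.0, -1.0]]
ft_force: [0.1, -0.7, 0.2]
grip_width: 1.002
grip_force: 0.0
clock: 8.4
position: [0.4669, -0.083, 0.1544]
tool_rot: [[0.98, 0.197, -0.003], [0.197, -0.98, 0.001], [-0.003, -0.002, -1.0]]
ft_force: [0.5, -0.9, -0.1]
grip_width: 1.0
grip_force: 0.0
scene plate 0.82 [260. 422. 120. 117.] ztop 13.4 (array([ 572.8, -286.4]), array([140.3, 100.3]), -5.0, 4844, np.float64(11.3))
scene block 0.7 [263. 415.  65.  67.] ztop 38.3 (array([ 572.7, -286. ]), array([76.6, 50.5]), -4.9, 2100, np.float64(36.2))
```

```bash
python3 -m pendant '[[0,0,0,0,0,0,1]]'
```

```text
clock: 8.9
position: [0.4713, -0.0869, 0.1538]
tool_rot: [[0.981, 0.194, -0.0], [0.194, -0.981, 0.0], [-0.0, -0.0, -1.0]]
ft_force: [-0.6, 0.4, -0.4]
grip_width: 1.0
grip_force: 0.0
```

```bash
python3 -m pendant '[[0,0.2,0,0,0,0.01,1],[0,0.4,-0.1,0,0,0.01,1],[0,0.48,-0.25,0,0,0.01,1],[0,0.48,-0.4,0,0,0.01,1],[0,0.48,-0.5,0,0,0.01,1],[0,0.48,-0.58,0,0,0.01,1],[0,0.48,-0.63,0,0,0.01,1],[0,0.48,-0.655,0,0,0.01,1],[0,0.48,-0.66,0,0,0.01,1],[0,0.48,-0.66,0,0,0.01,1]]' && python3 -m pendant '[[0,0,0,0,0,0,-0.2],[0,0,0,0,0,0,-0.2],[0,0,0,0,0,0,-0.2],[0,0,0,0,0,0,-0.2],[0,0,0,0,0,0,-0.2],[0,0,0,0,0,0,-0.2],[0,0,0,0,0,0,-0.2],[0,0,0,0,0,0,-0.2]]' 40
```

```text
clock: 9.9
position: [0.4714, 0.0094, 0.0223]
tool_rot: [[0.977, 0.214, 0.001], [0.214, -0.977, -0.0], [0.001, 0.0, -1.0]]
ft_force: [0.8, -0.3, -0.5]
grip_width: 1.0
grip_force: 0.0
clock: 10.7
position: [0.4711, 0.0095, 0.0219]
tool_rot: [[0.977, 0.214, 0.0], [0.214, -0.977, -0.0], [0.0, 0.0, -1.0]]
ft_force: [-0.6, -0.3, 2.1]
grip_width: 0.499
grip_force: 40.0
```

```bash
python3 -m pendant '[[0,0,0.1,0,0,0,-0.2],[0,0,0.25,0,0,0,-0.2],[0,0,0.4,0,0,0,-0.2],[0.06,-0.1,0.4,0,0,-0.02,-0.2],[0.15,-0.25,0.4,0,0,-0.05,-0.2],[0.24,-0.4,0.4,0,0,-0.08,-0.2],[0.33,-0.55,0.4,0,0,-0.11,-0.2],[0.42,-0.7,0.4,0,0,-0.14,-0.2],[0.5,-0.85,0.4,0,0,-0.15,-0.2],[0.5,-0.95,0.4,0,0,-0.15,-0.2],[0.5,-1,0.4,0,0,-0.15,-0.2],[0.5,-1,0.4,0,0,-0.15,-0.2]]' && python3 -m pendant '[[0,-0.08,0,0,0,0,-0.2],[0,-0.2,0,0,0,0,-0.2],[0,-0.32,0,0,0,0,-0.2],[0,-0.42,0,0,0,0,-0.2],[0,-0.479,-0.02,0,0,0,-0.2],[0,-0.479,-0.06,0,0,0,-0.2],[0,-0.479,-0.12,0,0,0,-0.2],[0,-0.479,-0.17,0,0,0,-0.2],[0,-0.479,-0.19,0,0,0,-0.2],[0,-0.479,-0.19,0,0,0,-0.2],[0,-0.479,-0.19,0,0,0,-0.2]]'
```

```text
clock: 11.9
position: [0.5705, -0.1911, 0.1015]
tool_rot: [[0.996, -0.085, -0.001], [-0.085, -0.996, 0.0], [-0.001, -0.0, -1.0]]
ft_force: [0.1, -0.1, -4.2]
grip_width: 0.499
grip_force: 40.0
clock: 13.0
position: [0.5713, -0.286, 0.064]
tool_rot: [[0.996, -0.084, 0.0], [-0.084, -0.996, -0.0], [0.0, 0.0, -1.0]]
ft_force: [0.8, -0.1, -4.1]
grip_width: 0.5
grip_force: 40.0
```

```bash
python3 -m pendant '[[0,-0.002,-0.01,0,0,0,-0.2],[0,-0.002,-0.02,0,0,0,-0.2],[0,-0.002,-0.024,0,0,0,-0.2],[0,-0.002,-0.027,0,0,0,-0.2],[0,-0.002,-0.027,0,0,0,-0.2],[0,-0.002,-0.027,0,0,0,-0.2]]'
```

```text
clock: 13.6
position: [0.5711, -0.2867, 0.059]
tool_rot: [[0.996, -0.084, 0.0], [-0.084, -0.996, -0.0], [0.0, 0.0, -1.0]]
ft_force: [-3.4, 1.5, 6.3]
grip_width: 0.5
grip_force: 40.0
```

```bash
python3 -m pendant '[[0,0,0,0,0,0,0.3],[0,0,0,0,0,0,0.6],[0,0,0,0,0,0,1],[0,0,0,0,0,0,1],[0,0,0,0,0,0,1]]' && python3 -m pendant '[[0,0,0.05,0,0,0,1],[0,0,0.2,0,0,0,1],[0,0,0.4,0,0,0,1],[0,0.2,0.5,0,0,0,1],[-0.1,0.45,0.5,0,0,0.05,1],[-0.2,0.7,0.5,0,0,0.1,1],[-0.3,0.95,0.5,0,0,0.15,1],[-0.3,1,0.5,0,0,0.2,1],[-0.3,1,0.5,0,0,0.2,1]]'
python3 look.py plate block riser cradle; python3 -c "
from h import *
im,W=cloud('scene'); save(im,'s2.png',(120,300,420,480),2.4);s=manip.get_state();print(s['position'],s['tool_rot'][0])"
```

```text
clock: 14.1
position: [0.5711, -0.2867, 0.0585]
tool_rot: [[0.996, -0.084, 0.0], [-0.084, -0.996, -0.0], [0.0, 0.0, -1.0]]
ft_force: [-0.1, -0.3, -0.8]
grip_width: 0.907
grip_force: 0.0
clock: 15.0
position: [0.5101, -0.0841, 0.1594]
tool_rot: [[0.949, 0.316, -0.0], [0.316, -0.949, 0.0], [0.0, -0.0, -1.0]]
ft_force: [-0.7, -0.6, 0.1]
grip_width: 0.998
grip_force: 0.0
scene plate 0.74 [261. 420. 122. 117.] ztop 13.4 (array([ 572.6, -286.3]), array([140.7, 100.6]), -5.0, 4900, np.float64(11.3))
scene block 0.84 [262. 431.  69.  39.] ztop 37.8 (array([ 573.2, -286.1]), array([75.3, 50.7]), -5.0, 314, np.float64(36.1))
scene riser 0.78 [261. 413.  59.  57.] ztop 56.3 (array([ 573. , -286.3]), array([64.7, 46.7]), -4.5, 1696, np.float64(54.2))
scene cradle 0.94 [268. 196.  23.  36.] ztop 33.8 (array([353. ,  51.4]), array([71.3, 27.8]), -64.8, 105, np.float64(32.2))
scene cradle 0.87 [397. 197.  23.  42.] ztop 33.4 (array([559.2, 170.1]), array([73.1, 40.9]), -66.6, 210, np.float64(31.8))
scene cradle 0.68 [345. 173.  24.  30.] ztop 33.9 (array([460.9, 178.5]), array([44.3, 11.3]), -61.1, 80, np.float64(32.5))
top plate 0.66 [457. 235.  31.  15.] ztop 14.5 (array([ 514.5, -261. ]), array([59.2, 26.5]), 84.7, 336, np.float64(11.9))
top cradle 0.96 [226. 285.  42.  42.] ztop 34.1 (array([432.6, 164.5]), array([68.3, 42.2]), 29.3, 251, np.float64(32.7))
top cradle 0.67 [219. 347.  47.  38.] ztop 34.1 (array([317.4, 174.4]), array([68. , 41.8]), 60.5, 243, np.float64(32.9))
[ 0.51110886 -0.08705374  0.15840532] [ 9.50763316e-01  3.09917881e-01 -1.56544206e-04]
```

View pics/s2.png

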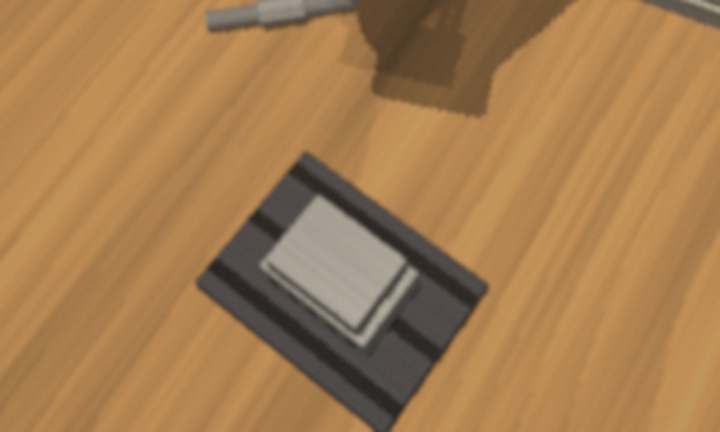

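The crop shows the riser centred and square on the block, about (335,262). Next is the dark cradle.

```bash
python3 -m pendant '[[-0.1,0.2,0,0,0,0.05,1],[-0.2,0.5,0,0,0,0.099,1],[-0.3,0.8,0,0,0,0.099,1],[-0.385,1,0,0,0,0.099,1],[-0.385,1,0,0,0,0.099,1],[-0.385,1,0,0,0,0.099,1]]' && python3 -m pendant '[[0,0.15,0,0,0,0,1],[0,0.257,0,0,0,0,1],[0,0.257,-0.15,0,0,0,1],[0,0.257,-0.3,0,0,0,1],[0,0.257,-0.45,0,0,0,1],[0,0.257,-0.55,0,0,0,1],[0,0.257,-0.62,0,0,0,1],[0,0.257,-0.66,0,0,0,1],[0,0.257,-0.682,0,0,0,1],[0,0.257,-0.682,0,0,0,1],[0,0.257,-0.682,0,0,0,1]]' && python3 -m pendant '[[0,0,0,0,0,0,-0.3],[0,0,0,0,0,0,-0.3],[0,0,0,0,0,0,-0.3],[0,0,0,0,0,0,-0.3],[0,0,0,0,0,0,-0.3],[0,0,0,0,0,0,-0.3],[0,0,0,0,0,0,-0.3],[0,0,0,0,0,0,-0.3]]' 40
```

```text
clock: 16.15
position: [0.4329, 0.1154, 0.1586]
tool_rot: [[0.869, 0.494, -0.001], [0.494, -0.869, 0.0], [-0.0, -0.0, -1.0]]
ft_force: [0.4, 0.1, 0.0]
grip_width: 1.001
grip_force: 0.0
clock: 17.25
position: [0.4345, 0.1647, 0.0226]
tool_rot: [[0.871, 0.491, 0.001], [0.491, -0.871, 0.0], [0.001, 0.0, -1.0]]
ft_force: [0.0, 0.5, -0.5]
grip_width: 1.001
grip_force: 0.0
clock: 18.05
position: [0.4341, 0.1647, 0.0221]
tool_rot: [[0.871, 0.491, -0.0], [0.491, -0.871, 0.0], [-0.0, -0.0, -1.0]]
ft_force: [-0.1, 0.2, 0.4]
grip_width: 0.456
grip_force: 40.0
```

```bash
python3 -m pendant '[[0,0,0.1,0,0,0,-0.3],[0,0,0.25,0,0,0,-0.3],[0,0,0.4,0,0,0,-0.3],[0,-0.1,0.5,0,0,-0.03,-0.3],[0.05,-0.25,0.5,0,0,-0.06,-0.3],[0.1,-0.4,0.5,0,0,-0.1,-0.3],[0.15,-0.55,0.5,0,0,-0.14,-0.3],[0.2,-0.7,0.5,0,0,-0.18,-0.3],[0.25,-0.85,0.5,0,0,-0.22,-0.3],[0.3,-1,0.5,0,0,-0.26,-0.3],[0.3,-1,0.5,0,0,-0.299,-0.3],[0.3,-1,0.5,0,0,-0.299,-0.3]]' && python3 -m pendant '[[0.05,-0.1,0,0,0,0,-0.3],[0.1,-0.25,0,0,0,0,-0.3],[0.15,-0.4,0,0,0,0,-0.3],[0.2,-0.55,0,0,0,0,-0.3],[0.25,-0.7,0,0,0,0,-0.3],[0.3,-0.85,0,0,0,0,-0.3],[0.36,-0.95,0,0,0,0,-0.3],[0.385,-1,0,0,0,0,-0.3],[0.385,-1,0,0,0,0,-0.3],[0.385,-1,0,0,0,0,-0.3]]' && python3 -m pendant '[[0,-0.08,0,0,0,0,-0.3],[0,-0.17,0,0,0,0,-0.3],[0,-0.23,0,0,0,0,-0.3],[0,-0.256,-0.03,0,0,0,-0.3],[0,-0.256,-0.09,0,0,0,-0.3],[0,-0.256,-0.15,0,0,0,-0.3],[0,-0.256,-0.18,0,0,0,-0.3],[0,-0.256,-0.2,0,0,0,-0.3],[0,-0.256,-0.2,0,0,0,-0.3],[0,-0.256,-0.2,0,0,0,-0.3]]'
```

```text
clock: 19.25
position: [0.4939, -0.036, 0.1218]
tool_rot: [[0.996, -0.087, -0.001], [-0.087, -0.996, 0.0], [-0.001, -0.0, -1.0]]
ft_force: [1.2, 0.9, -3.5]
grip_width: 0.458
grip_force: 40.0
clock: 20.25
position: [0.5704, -0.234, 0.1218]
tool_rot: [[0.997, -0.083, -0.001], [-0.083, -0.997, 0.001], [-0.001, -0.001, -1.0]]
ft_force: [0.1, 0.5, -4.1]
grip_width: 0.46
grip_force: 40.0
clock: 21.25
position: [0.5713, -0.2864, 0.0823]
tool_rot: [[0.996, -0.084, 0.0], [-0.084, -0.996, -0.0], [0.0, 0.0, -1.0]]
ft_force: [0.3, -0.0, -3.5]
grip_width: 0.457
grip_force: 40.0
```

```bash
python3 -m pendant '[[0,0,-0.01,0,0,0,-0.3],[0,0,-0.018,0,0,0,-0.3],[0,0,-0.023,0,0,0,-0.3],[0,0,-0.026,0,0,0,-0.3],[0,0,-0.027,0,0,0,-0.3],[0,0,-0.027,0,0,0,-0.3]]'
```

```text
clock: 21.85
position: [0.5711, -0.2865, 0.0771]
tool_rot: [[0.996, -0.084, 0.0], [-0.084, -0.996, -0.0], [0.0, 0.0, -1.0]]
ft_force: [-3.4, 0.1, 4.7]
grip_width: 0.458
grip_force: 40.0
```

```bash
python3 -m pendant '[[0,0,0,0,0,0,0.3],[0,0,0,0,0,0,0.6],[0,0,0,0,0,0,1],[0,0,0,0,0,0,1],[0,0,0,0,0,0,1]]' && python3 -m pendant '[[0,0,0.05,0,0,0,1],[0,0,0.2,0,0,0,1],[0,0,0.4,0,0,0,1],[0,0.2,0.5,0,0,0,1],[-0.05,0.45,0.5,0,0,0.05,1],[-0.05,0.7,0.5,0,0,0.1,1],[-0.05,0.95,0.5,0,0,0.15,1],[-0.05,1,0.5,0,0,0.2,1],[-0.05,1,0.5,0,0,0.2,1]]'
python3 look.py plate block riser cradle gauge; python3 - <<'E'
from h import *
im,W=cloud('scene'); save(im,'s3.png',(140,270,440,480),2.4);s=manip.get_state();print(s['position'],s['tool_rot'][0])
for c in('scene','top'):
    im,W=cloud(c)
    for o in outline_of('gauge',c)[:1]:
        m=o['region'].astype(bool); P=W[m]; P=P[(P[:,2]>.006)&(P[:,2]<.025)][:,:2]*1000
        mu=P.mean(0); d=np.linalg.svd(P-mu)[2][0] if len(P)<3000 else 0
        t=(P-mu)@d; n=(P-mu)@[-d[1],d[0]]
        c0=mu+d*(t.max()+t.min())/2
        print(c,c0.round(1),np.degrees(np.arctan2(d[1],d[0])).round(1),np.ptp(t).round(1),np.ptp(n).round(1))
E
```

```text
clock: 22.35
position: [0.5711, -0.2865, 0.0767]
tool_rot: [[0.996, -0.084, -0.0], [-0.084, -0.996, -0.0], [-0.0, 0.0, -1.0]]
ft_force: [0.2, -0.3, 0.1]
grip_width: 0.865
grip_force: 0.0
clock: 23.25
position: [0.5611, -0.0845, 0.1776]
tool_rot: [[0.949, 0.316, 0.001], [0.316, -0.949, -0.0], [0.001, 0.0, -1.0]]
ft_force: [0.6, -0.1, 0.5]
grip_width: 0.999
grip_force: 0.0
scene plate 0.73 [262. 423. 119. 114.] ztop 13.5 (array([ 572.5, -286.2]), array([140.7, 100.6]), -5.2, 4516, np.float64(11.3))
scene block 0.93 [263. 430.  68.  36.] ztop 38.3 (array([ 582.3, -303. ]), array([87.3, 43.3]), 28.7, 339, np.float64(36.1))
scene riser 0.66 [438. 143.  82.  70.] ztop 44.4 (array([567.1, 336.9]), array([131.8,  94.6]), -6.3, 2185, np.float64(42.4))
scene riser 0.65 [252. 425.  35.  29.] ztop 55.4 (array([ 572.2, -308.1]), array([60.6,  2.8]), -5.1, 102, np.float64(53.5))
scene cradle 0.98 [397. 198.  22.  41.] ztop 33.5 (array([559.7, 169.9]), array([70. , 41.6]), -66.5, 212, np.float64(32.0))
scene cradle 0.95 [259. 404.  61.  68.] ztop 88.6 (array([ 572.8, -286.1]), array([69.2, 42.4]), 
[... 807 characters left out ...]
top 55.3 (array([ 579.2, -265.5]), array([43.6,  3.5]), -4.2, 50, np.float64(53.4))
top cradle 0.95 [222. 216.  48.  40.] ztop 34.2 (array([555.9, 170.1]), array([68. , 42.3]), -66.3, 234, np.float64(32.7))
top cradle 0.66 [482. 194.  24.  34.] ztop 89.0 (array([ 572.6, -282.6]), array([61.8, 35. ]), -4.5, 129, np.float64(87.6))
top cradle 0.56 [218. 348.  48.  39.] ztop 34.0 (array([317.4, 174.6]), array([68.3, 42.1]), 60.7, 266, np.float64(32.7))
top gauge 0.34 [292. 146.  28.  23.] ztop 23.0 (array([692. ,  50.6]), array([61.4, 31.6]), -43.8, 98, np.float64(21.3))
[ 0.56107431 -0.08668929  0.17666405] [ 9.50696575e-01  3.10122573e-01 -1.05586412e-04]
scene [ 438.6 -159.7] -139.2 99.1 19.6
```

View pics/s3.png

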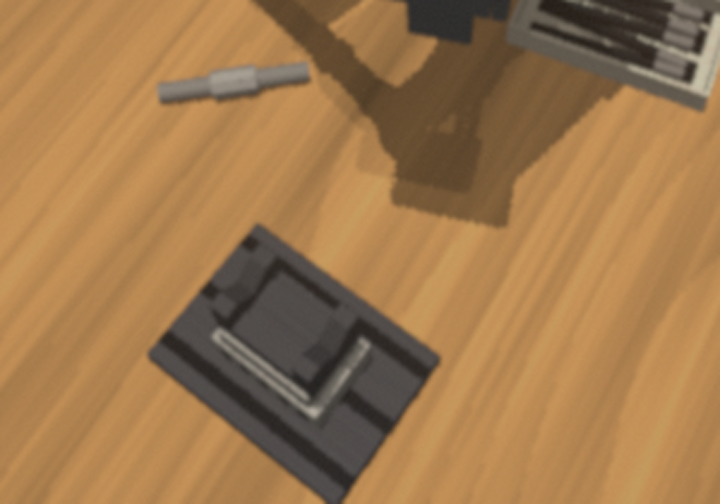

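The crop shows the cradle centred and square on the riser at about (285,325), with the gauge at (235,83). Next I grip the gauge by its handle.

```bash
python3 -m pendant '[[-0.2,-0.1,0,0,0,0.05,1],[-0.4,-0.2,0,0,0,0.12,1],[-0.55,-0.3,0,0,0,0.2045,1],[-0.627,-0.357,-0.1,0,0,0.2045,1],[-0.627,-0.357,-0.25,0,0,0.2045,1],[-0.627,-0.357,-0.4,0,0,0.2045,1],[-0.627,-0.357,-0.55,0,0,0.2045,1],[-0.627,-0.357,-0.68,0,0,0.2045,1],[-0.627,-0.357,-0.74,0,0,0.2045,1],[-0.627,-0.357,-0.77,0,0,0.2045,1],[-0.627,-0.357,-0.778,0,0,0.2045,1],[-0.627,-0.357,-0.778,0,0,0.2045,1]]' && python3 -m pendant '[[0,0,0,0,0,0,-1],[0,0,0,0,0,0,-1],[0,0,0,0,0,0,-1],[0,0,0,0,0,0,-1],[0,0,0,0,0,0,-1],[0,0,0,0,0,0,-1],[0,0,0,0,0,0,-1],[0,0,0,0,0,0,-1],[0,0,0,0,0,0,-1],[0,0,0,0,0,0,-1],[0,0,0,0,0,0,-1],[0,0,0,0,0,0,-1]]' 25
```

```text
clock: 25.3
position: [0.436, -0.158, 0.0215]
tool_rot: [[0.749, 0.663, 0.001], [0.663, -0.749, -0.0], [0.0, 0.001, -1.0]]
ft_force: [-0.2, -0.4, 0.6]
grip_width: 1.002
grip_force: 0.0
clock: 26.5
position: [0.4357, -0.1579, 0.0211]
tool_rot: [[0.749, 0.663, -0.0], [0.663, -0.749, 0.0], [-0.0, -0.0, -1.0]]
ft_force: [0.2, -0.7, -0.3]
grip_width: 0.195
grip_force: 25.0
```

```bash
python3 -m pendant '[[0,0,0.1,0,0,0,-1],[0,0,0.25,0,0,0,-1],[0,0,0.45,0,0,-0.03,-1],[0,0,0.6,0,0,-0.08,-1],[0.1,-0.1,0.7,0,0,-0.14,-1],[0.23,-0.22,0.7,0,0,-0.2,-1],[0.36,-0.34,0.7,0,0,-0.26,-1],[0.49,-0.46,0.7,0,0,-0.32,-1],[0.6,-0.57,0.7,0,0,-0.38,-1],[0.66,-0.63,0.7,0,0,-0.4047,-1],[0.677,-0.643,0.7,0,0,-0.4047,-1],[0.677,-0.643,0.7,0,0,-0.4047,-1]]' && python3 -m pendant '[[0,0,-0.08,0,0,0,-1],[0,0,-0.08,0,0,0,-1],[0,0,-0.08,0,0,0,-1]]'
python3 - <<'E'
from h import *
for c in('scene','top'):
    im,W=cloud(c); save(im,c+'4.png',(140,290,440,480),2.4) if c=='scene' else save(im,'top4.png',(400,100,600,250),3)
    for o in outline_of('gauge',c)[:2]: print(c,o['conf'],o['box'])
    # height band around the gauge axis over the stack
    m=(W[...,2]>.122)&(W[...,2]<.148)&(abs(W[...,0]-.571)<.075)&(abs(W[...,1]+.286)<.012)
    P=W[m]*1000; print(c,len(P), P.min(0) if len(P) else '', P.max(0) if len(P) else '')
E
```

```text
clock: 27.7
position: [0.5708, -0.2864, 0.1607]
tool_rot: [[0.997, -0.083, -0.001], [-0.083, -0.997, 0.0], [-0.001, -0.0, -1.0]]
ft_force: [0.0, -0.1, -0.8]
grip_width: 0.191
grip_force: 25.0
clock: 28.0
position: [0.5704, -0.2857, 0.1452]
tool_rot: [[0.997, -0.083, -0.001], [-0.083, -0.997, 0.001], [-0.001, -0.001, -1.0]]
ft_force: [0.6, -0.1, -0.7]
grip_width: 0.199
grip_force: 25.0
scene 0.32 [340.4, 121.7, 10.1, 24.6]
scene 336 [ 571.98432769 -295.93709544  125.722172  ] [ 621.6666993  -274.03866534  146.62325718]
top 0.67 [499.1, 208.7, 8.6, 21.3]
top 171 [ 519.1166013  -290.77168041  126.32252844] [ 554.91916768 -275.4004353   143.66156524]
```

View pics/scene4.png

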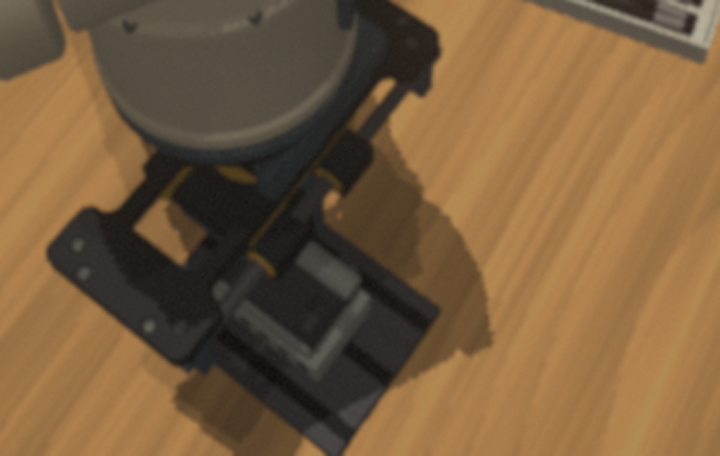

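The crop shows the gauge held along the cradle above both Vs, around (290,265). Its ends measure x = 520.8 to 620.0 mm, so it is about 0.6 mm off centre. I'll lower it with that correction.

```bash
python3 -m pendant '[[0.003,0,-0.04,0,0,0,-1],[0.003,0,-0.09,0,0,0,-1],[0.003,0,-0.14,0,0,0,-1],[0.003,0,-0.18,0,0,0,-1],[0.003,0,-0.2,0,0,0,-1],[0.003,0,-0.212,0,0,0,-1],[0.003,0,-0.22,0,0,0,-1],[0.003,0,-0.22,0,0,0,-1],[0.003,0,-0.22,0,0,0,-1]]' && python3 -m pendant '[[0,0,-0.004,0,0,0,-1],[0,0,-0.008,0,0,0,-1],[0,0,-0.01,0,0,0,-1],[0,0,-0.01,0,0,0,-1]]'
```

```text
clock: 29.1
position: [0.5719, -0.2866, 0.1014]
tool_rot: [[0.996, -0.085, 0.0], [-0.085, -0.996, -0.0], [0.0, 0.0, -1.0]]
ft_force: [-1.2, 0.1, -0.9]
grip_width: 0.195
grip_force: 25.0
clock: 29.5
position: [0.5717, -0.2865, 0.0991]
tool_rot: [[0.996, -0.085, 0.0], [-0.085, -0.996, -0.0], [0.0, 0.0, -1.0]]
ft_force: [-0.8, 0.1, -1.0]
grip_width: 0.198
grip_force: 25.0
```

```bash
python3 -m pendant '[[0,0,-0.002,0,0,0,-1],[0,0,-0.004,0,0,0,-1],[0,0,-0.004,0,0,0,-1]]'
```

```text
clock: 29.8
position: [0.5718, -0.2866, 0.0989]
tool_rot: [[0.996, -0.084, 0.0], [-0.084, -0.996, -0.0], [0.0, 0.0, -1.0]]
ft_force: [-2.4, 0.6, 8.4]
grip_width: 0.19
grip_force: 25.0
```

```bash
python3 -m pendant '[[0,0,0,0,0,0,-0.5],[0,0,0,0,0,0,-0.4],[0,0,0,0,0,0,-0.2],[0,0,0,0,0,0,0],[0,0,0,0,0,0,0],[0,0,0,0,0,0,0]]' && python3 -m pendant '[[0,0,0.05,0,0,0,0],[0,0,0.15,0,0,0,0],[0,0,0.3,0,0,0,0],[0,0,0.45,0,0,0,0],[-0.1,0.2,0.5,0,0,0,0],[-0.2,0.45,0.5,0,0,0,0],[-0.3,0.7,0.5,0,0,0,0],[-0.4,0.9,0.5,0,0,0,0],[-0.5,1,0.5,0,0,0,0],[-0.5,1,0.5,0,0,0,0]]' && python3 -m pendant '[[-0.1,0.25,0,0,0,0,0],[-0.2,0.5,0,0,0,0,0],[-0.2,0.7,0,0,0,0,0],[-0.2,0.7,0,0,0,0,0],[-0.2,0.7,0,0,0,0,0]]'
python3 look.py plate cradle gauge pin case pens; python3 - <<'E'
from h import *
for c in('scene','top'):
    im,W=cloud(c)
    if c=='scene': save(im,'s5.png',(140,330,380,480),3)
    m=(W[...,2]>.0905)&(W[...,2]<.12)&(abs(W[...,0]-.571)<.075)&(abs(W[...,1]+.286)<.03)
    print(c,rect(W,m,.0905,.12))
E
```

```text
clock: 30.4
position: [0.5717, -0.2865, 0.0983]
tool_rot: [[0.996, -0.085, -0.0], [-0.085, -0.996, 0.0], [-0.0, -0.0, -1.0]]
ft_force: [-0.0, -0.6, -0.7]
grip_width: 0.499
grip_force: 0.0
clock: 31.4
position: [0.4689, -0.0837, 0.199]
tool_rot: [[0.997, -0.082, -0.001], [-0.082, -0.997, 0.001], [-0.001, -0.001, -1.0]]
ft_force: [-0.5, -1.1, -0.1]
grip_width: 0.499
grip_force: 0.0
clock: 31.9
position: [0.4324, 0.0541, 0.1989]
tool_rot: [[0.997, -0.082, 0.001], [-0.082, -0.997, -0.0], [0.001, 0.0, -1.0]]
ft_force: [-0.6, -0.8, -0.4]
grip_width: 0.505
grip_force: 0.0
scene plate 0.69 [262. 421. 118. 118.] ztop 13.5 (array([ 572.9, -286.3]), array([140.4, 100.5]), -5.0, 4414, np.float64(11.3))
scene cradle 0.94 [274. 197.  34.  43.] ztop 33.4 (array([365.4,  56.8]), array([70.9, 42.8]), -76.2, 221, np.float64(32.0))
scene cradle 0.77 [396. 197.  19.  37.] ztop 33.5 (array([559.5, 170.1]), array([70.1, 41.3]), -66.6, 213, np.float64(31.8))
scene cradle 0.73 [258. 404.  65.  63.] ztop 89.1 (array([ 575.2, -286.2]), array([73. , 42.4]), -4.9, 492, np.float64(87.5))
scene cradle 0.73 [288. 
[... 792 characters left out ...]
rray([66.7, 41.9]), -4.5, 213, np.float64(88.3))
top cradle 0.4 [277. 337.  13.   7.] ztop 35.4 (array([339.3,  79. ]), array([12.2,  7.1]), 88.9, 32, np.float64(33.7))
top gauge 0.57 [486. 192.  11.  62.] ztop 96.4 (array([ 570. , -286.3]), array([100. ,  17.2]), -3.4, 409, np.float64(93.2))
top pens 0.65 [306. 153.  47.  40.] ztop 21.9 (array([672.4,  22.5]), array([79.9, 66.4]), -81.3, 228, np.float64(21.1))
top pens 0.57 [484. 196.  33.  42.] ztop 89.9 (array([ 569.1, -285.8]), array([69.5, 42.5]), -5.2, 245, np.float64(88.2))
scene (array([ 572.8, -287.4]), array([100. ,  33.4]), -6.4, 669, np.float64(92.5))
top (array([ 569.8, -283.9]), array([99.7, 38. ]), -9.5, 438, np.float64(92.9))
```

View pics/s5.png

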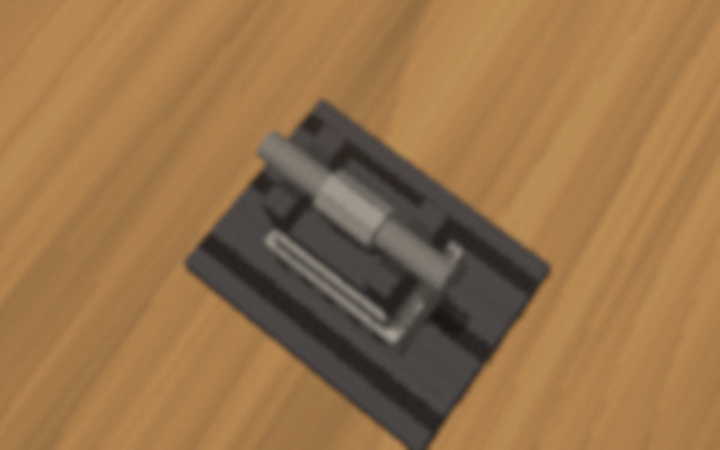

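The crop shows the gauge lying centrally in both Vs at about (355,210). Its handle top is at 96 mm, which matches being seated, so I'm handing in.

```bash
python3 -c "
from rig import ticket; print(ticket.job_done())"
```

```text
the job is handed in; nothing more can be done
None
```

The fixture is built and handed in at about 32 s: block, riser and cradle measured centred to under 1 mm and squared on the plate, with the long gauge seated in both Vs and the short gauge, case and pen tray never touched.

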